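# Lock the shaft with the sliding bar

## Task

Lock the shaft in its fixture: with the fingertips push the upright pin round until the slot in the disc faces the sliding bar, then push the bar by its upright end along its guide until its nose is fully home against the bottom of the slot. Only push: do not lift the bar, do not squeeze or force the pin or the bar (stay well under 40 N on either), leave the loose things beside the fixture where they are, and finish with the hand clear.

Things in the scene. Friction and masses are not known exactly. Their poses are not given: they have to be found in the camera images.
- lock_base: Grey base plate of the fixture, 310 x 160 x 12 mm, screwed to the table. Origin: centre of its underside (z = 0). +x: along its length, the way the bar is pushed; z up. On its centre line (y = 0): the bar's guide, and the disc with its vertical axis at x +70 mm. Other parts on it (screw heads) end at z 17 mm.
- disc_centre (a point): Axis of the disc at its top face, z 27 mm (fixed on the base at x +70 mm, y 0).
- gate (a point): Fixed point of the base where the slot's mouth must be to face the bar: on the centre line at the disc's rim, base x -5 mm, z 27 mm. The bar's guide: two rails at base x -130 to -12 mm, 51 mm wide over all, top at z 24 mm; a strap over the bar at x -50 to -30 mm, its screw heads up to z 38.5 mm.
- home (a point): Fixed point of the base where the middle of the bar's nose end is when the bar is home in the lined-up slot: base x +30 mm, y 0, z 19 mm.
- disc (a joint): Turn of the disc about the vertical, rad, counter-clockwise from above positive. 0: slot points along the base's +x, away from the bar; +pi or -pi: slot faces the bar (lined up). It turns freely either way past those values (limits -6.4 and 6.4), by friction of about 0.1 N m (about 2 N at the pin), and stays where it is left.
- slot_mouth (a point): On the disc: middle of the slot's mouth at the rim, 75 mm from the axis, at the top face, z 27 mm. Steel disc 150 mm across, 12 mm thick (z 15 to 27 mm), one radial slot 24 mm wide, 35 mm deep (flat bottom 40 mm from the axis), mouth flared to 36 mm over the outer 8 to 11 mm. On its centre: hub flange 48 mm across, hex nut, shaft end, top at z 47 mm.
- pin (a point): On the disc: top centre of the upright round steel pin, 14 mm thick (a low collar 19 mm at its foot to z 30 mm), 55 mm from the axis, exactly opposite the slot; it stands from the disc's top (z 27 mm) to z 66 mm. Push it sideways to turn the disc.
- lock_bar: Loose steel bar in the guide, 120 x 20 x 14 mm, 0.2 to 0.45 kg; origin: centre of its underside (z 12 mm in the guide), +x toward the nose. Its last 13 mm taper to 10 mm wide, so it finds a slot up to about 8 mm off and pulls the disc true. 1.5 mm play each side. At the start the nose is 10 to 32 mm short of the disc's rim: 45 to 67 mm to go.
- bar_nose (a point): Middle of the bar's nose end, bar x +60 mm, 7 mm above its underside.
- bar_tail (a point): On the flat rear face of the upright end of the bar (the face to push), bar x -60 mm, 30 mm above its underside. The upright end is 12 mm thick along the bar, 20 mm wide, and stands to z 60 mm; its rear face goes straight down to z 12 mm, flush with the end of the bar.
- grease_tin: Loose round grease tin, yellow and black, 68 mm across, 60 mm high, standing beside the fixture, not to be moved. Origin: centre of its underside.
- gear: Loose dark spur gear, 48 mm across, 20 mm high, lying beside the fixture, not to be moved. Origin: centre of its underside.
- spring: Loose dark valve spring, 32 mm across, 45 mm high, standing beside the fixture, not to be moved. Origin: centre of its underside.
- injector: Loose silvery fuel injector, 123 x 62 x 23 mm, lying beside the fixture, not to be moved. Origin: centre of its underside, length along its y.
Mind the look-alikes: they are no part of the job. Leave any pink or red look-alike of the lock_bar alone.

How it is judged:
On the way:
1. the disc is turned until its slot faces the bar (within 8 mm at the rim), the bar not yet in it (horizontal distance between slot_mouth and gate below 0.008 m and x of bar_nose in the frame of lock_base below 0.005 m), for 0.2 s.
At the end, for the whole second after the job is handed in: The bar's nose is within 5 mm of its home point, the slot's mouth within 7 mm of the gate point, the bar lies flat in its guide (underside below 16 mm, tilt under 0.06 rad) and at rest, and the grease tin, gear, spring and injector are within 30 mm of where they stood (horizontal distance between bar_nose and home below 0.005 m and horizontal distance between slot_mouth and gate below 0.007 m and height (world z) of lock_bar below 0.016 m and angle between lock_bar's own z axis and vertical below 0.06 rad and linear speed of lock_bar below 0.01 m/s and distance of each of grease_tin, gear, spring, injector from where it was at the start of the episode below 0.03 m); the robot touches nothing.
It fails at once if the bar is lifted (its underside more than 10 mm above the base plate) (height (world z) of lock_bar above 0.022 m).
It fails at once if the bar is squeezed or forced (fingers on it with over 40 N) (contact force between the fingers and lock_bar above 40 N).
It fails at once if the pin or disc is squeezed or forced (fingers on it with over 40 N) (contact force between the fingers and disc above 40 N).
It fails at once if the grease tin, gear, spring or injector is moved by more than 30 mm or lifted (distance of any of grease_tin, gear, spring, injector from where it was at the start of the episode above 0.03 m).
It also fails if it takes over 61 s, if anything falls off the work surface, if the arm or the gripper's body presses on something with over 40 N, if the wrist force passes 120 N, or if a joint passes its speed limit or range.

## Robot

A 7-joint arm with a two-finger parallel gripper is mounted at the origin on a cart in front of the work surface, level with it; the furniture and walls round the work are solid. World frame = base frame: x ahead of the robot, y to its left, z up, the work surface at z = 0. Lengths are in m, angles in rad, forces in N, time in s.
With the tool pointing down it reaches from about 0.35 to 0.9 m from the base axis. Payload 8.1 kg.
Tool frame: the origin (TCP) lies midway between the tips of the shut fingers; the grasp point (between the pads) lies 19 mm behind it (bot.grip_depth is the z of the grasp point in the tool frame, in m); z points along the fingers, y is the line along which they close (so a half turn about z gives the same grasp; the last joint's range is limited). The gripper opens to 92 mm and grips with 3 to 60 N. Pads are 19 mm wide; open, the fingers measure 130 mm over their backs; the gripper's body (75 mm by 190 mm) begins 47 mm behind the grasp point.
Start: joints at [1.202, 0.434, 0.025, 1.573, -0.012, 1.134, -0.075], TCP at [0.164, -0.603, 0.227] pointing down, gripper open.
Joint ranges: [-2.62, 2.62], [-0.44, 2.09], [-1.27, 1.32], [0.08, 2.57], [-1.32, 4.46], [0.12, 2], [-2.74, 2.74]. Speed limits (rad/s): [2.22, 2.22, 3.01, 3.01, 3.14, 3.14, 3.14].

## Interface

Orientations are given as a unit quaternion [x, y, z, w].
In Python, from rig import bot gives the robot as it stands.
- The arm moves only by the tool send_rows, never from a script. Its argument "plan" is a list that holds one entry, the list of rows, each a list of 7 numbers: the closure, from 0 (fully open) to 1 (shut), then the shift along the tool's x, y, z in cm, then the turn, a rotation vector about the tool's x, y, z in rad. A call has 1 to 20 rows; each row is the pose to reach, as a shift and turn from the pose commanded when the call began, along the tool's axes at that moment; what a row does not reach only later rows make up. A row lasts 1/12 s, in which the tool goes at most 41.7 mm and 7.16 degrees, less where a joint would pass 70% of its speed; a pose out of reach is approached as far as the arm can. A call with a gripper value outside its range is refused whole. The fingers move at their own pace and stop on an object; "force" is the grip in N (left out, the last holds). Time passes only in rows, so rows that repeat a pose let the fingers close. It gives the time, the measured TCP pose, the force, the opening and the grip force at its end, in the units of the state.
- bot.get_state(): the state, without advancing time (a new reading comes with each control period).
- bot.grab_frame(name): name is "scene" or "top"; returns (picture, depth): 480x640x3 uint8, blue, green, red; 480x640 float32, m along the optical axis (not along the pixel's ray), 0 where there is no reading.
- bot.calibration(name): a dict with "fx", "fy", "cx", "cy" (pixels), "rvec" (rotation vector, rad) and "tvec" (3), from world to camera coordinates, as OpenCV has them. Camera axes: x right, y down, z forward; pixel columns grow to the right and rows downward; lengths in m; the calibration is good to about 2 mm. A picture is of the moment at which its call begins. calibration takes no time and is no camera call.
- bot.sign_off(): hands the job in; it is judged then, once.
The state is a dict: "t": time; "q": joint angles; "qd": joint speeds; "joint_efforts": joint torques, N m; "eef_pos": TCP position; "tool_rot": TCP orientation; "wrist_force": force on the tool from outside, world axes, zero at the start; "wrist_torque": the same for the moment, N m; "grip_width": finger opening in m; "grasp_force": force on a finger pad.
Only numpy, scipy, OpenCV 4.12 (cv2) and the standard library are available. Lean on these libraries where they do the work, as an engineer would, in place of code of your own. Each camera call takes 0.05 s, during which the arm holds its last target. There are 200 camera calls.

## Working session

There is one attempt and no reset: what is moved stays moved. The work goes in short steps, Python scripts to look and compute and a tool call to move; the robot and the scene stay as the last step left them, time stands still between calls to the robot, and variables do not carry over. Pictures are saved under pics/ and viewed, at most 10 in all, crops included, and the job is handed in when it is done.

Besides the shell and the picture viewer there is one more tool, called as a command line: name --argument value ..., lists and objects as JSON in quotes. send_rows: Moves the arm, as the interface text tells. Its arguments: {"type":"object","properties":{"plan":{"type":"array","items":{"type":"array","items":{"type":"array","items":{"type":"number"}}}},"force":{"type":"number"}},"required":["plan"]}

```bash
mkdir -p pics; cat > h.py <<'E'
import numpy as np, cv2
from rig import bot
def cam(n):
    c=bot.calibration(n); R=cv2.Rodrigues(np.array(c["rvec"],float))[0]; return c,R,np.array(c["tvec"],float).ravel()
def ray(n,uv,z):
    c,R,t=cam(n); uv=np.atleast_2d(np.array(uv,float))
    d=np.c_[(uv[:,0]-c["cx"])/c["fx"],(uv[:,1]-c["cy"])/c["fy"],np.ones(len(uv))]@R
    o=-R.T@t; return o+d*((z-o[2])/d[:,2])[:,None]
def proj(n,P):
    c,R,t=cam(n); p=np.atleast_2d(P)@R.T+t
    return np.c_[p[:,0]/p[:,2]*c["fx"]+c["cx"],p[:,1]/p[:,2]*c["fy"]+c["cy"]]
def cloud(n,dep):
    c,R,t=cam(n); v,u=np.mgrid[:480,:640]
    p=np.stack([(u-c["cx"])/c["fx"]*dep,(v-c["cy"])/c["fy"]*dep,dep],-1)
    w=(p-t)@R; w[dep==0]=np.nan; return w
E
python3 - <<'E'
from h import *
for n in("scene","top"):
    p,d=bot.grab_frame(n); cv2.imwrite(f"pics/{n}0.png",p); np.save(n+"0.npy",d)
    c,R,t=cam(n); print(n,-R.T@t,R[2],c["fx"])
s=bot.get_state(); print(s)
E
```

```text
scene [ 0.22443369 -0.64622783  0.69907675] [ 0.30651288  0.67504773 -0.67108897] 530.9318752594409
top [ 0.39551963 -0.01590543  1.05449566] [ 0.10878376  0.01081414 -0.99400661] 442.22551707311493
{'t': 0.1, 'q': array([ 1.20239612,  0.43512474,  0.02492357,  1.57401232, -0.01159763,
        1.13398646, -0.07509695]), 'qd': array([-0.00022585, -0.00173804,  0.00128938,  0.000151  , -0.0005507 ,
       -0.00127336, -0.00108433]), 'joint_efforts': array([ 1.79587743e-03, -6.69133973e+01,  9.87546556e-01, -3.15144324e+01,
       -6.06139353e-02,  3.76185891e-02,  8.48719742e-05]), 'eef_pos': array([ 0.1640315 , -0.60261511,  0.22603821]), 'tool_rot': array([ 9.91182862e-01,  1.32499260e-01, -1.44667893e-04, -6.77879313e-04]), 'wrist_force': array([ 0.18989796,  0.47014618, -0.18795443]), 'wrist_torque': array([-0.02638104,  0.00027618, -0.03710301]), 'grasp_force': 0.0, 'grip_width': 0.09184334305835985}
```

View pics/top0.png

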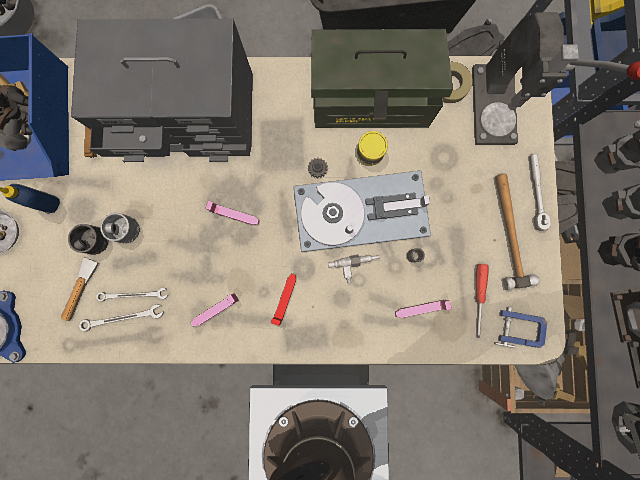

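View pics/scene0.png

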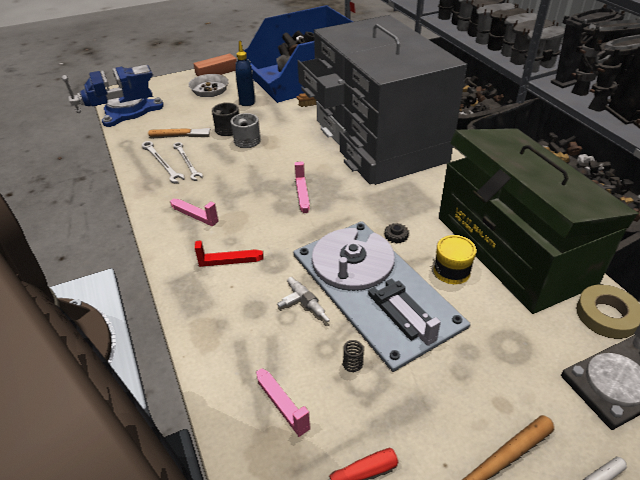

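The top view shows the fixture plate at about (362,211). Disc hub is at (333,212), pin at (349,230), slot at upper left (315,190), and the bar's upright end at (428,200). The silvery bar in the guide is the one meant. The pink bars (232,212), (215,310), (423,309) and the red one (284,299) lie loose on the table, so they are look-alikes. Next I measure and confirm in an enlarged crop.

```bash
python3 - <<'E'
from h import *
p=cv2.imread("pics/top0.png"); d=np.load("top0.npy")
print("proj tcp/base",proj("top",[[.164,-.603,.227],[0,0,0],[.5,0,0],[.5,.2,0]]))
w=cloud("top",d)
# plate: height based + colour
hsv=cv2.cvtColor(p,cv2.COLOR_BGR2HSV)
print(hsv[240,320],hsv[185,420], hsv[212,365],w[240,320],w[185,420],w[150,280])
m=((w[...,2]>.006)&(w[...,2]<.075)).astype(np.uint8)
roi=np.zeros_like(m); roi[160:262,285:440]=1
m2=cv2.inRange(hsv,(95,20,100),(125,120,255))//255*roi
pts=np.argwhere((m2>0))[:,::-1]
cs,_=cv2.findContours(m2,cv2.RETR_EXTERNAL,cv2.CHAIN_APPROX_NONE)
c=max(cs,key=cv2.contourArea); h=cv2.convexHull(np.vstack([c for c in cs if cv2.contourArea(c)>30]))
W=ray("top",h[:,0],.012)[:,:2].astype(np.float32)
r=cv2.minAreaRect(W); print("plate",r)
# crop
cr=cv2.resize(p[165:270,285:445],None,fx=5,fy=5,interpolation=cv2.INTER_CUBIC); cv2.imwrite("pics/crop0.png",cr)
for uv in [(333,212),(349,230),(428,200)]: print(uv,w[uv[1],uv[0]])
E
```

```text
proj tcp/base [[653.80801883 411.19627761]
 [318.61997684 456.02774412]
 [318.7081465  237.14539485]
 [235.42550129 237.23926452]]
[  8   5 225] [107  10 185] [ 99  14 188] [ 0.4907391  -0.00340997  0.02580687] [ 0.62374935 -0.24241835  0.01301737] [0.71392219 0.0946912  0.0028231 ]Traceback (most recent call last):
  File "<stdin>", line 13, in <module>
    return _nx.concatenate(arrs, 0, dtype=dtype, casting=casting)
           ~~~~~~~~~~~~~~~^^^^^^^^^^^^^^^^^^^^^^^^^^^^^^^^^^^^^^^
ValueError: need at least one array to concatenate
```

```bash
python3 - <<'E'
from h import *
p=cv2.imread("pics/top0.png"); d=np.load("top0.npy")
w=cloud("top",d)
hsv=cv2.cvtColor(p,cv2.COLOR_BGR2HSV)
roi=np.zeros(d.shape,np.uint8); roi[168:256,288:436]=1
m=((hsv[...,0]>80)&(hsv[...,0]<130)&(hsv[...,2]>120)).astype(np.uint8)*roi
cs,_=cv2.findContours(m,cv2.RETR_EXTERNAL,cv2.CHAIN_APPROX_NONE)
c=max(cs,key=cv2.contourArea)
r=cv2.minAreaRect(ray("top",cv2.convexHull(c)[:,0],.012)[:,:2].astype(np.float32)); print("plate",r)
B=cv2.boxPoints(r)
# hub/pin/upright by height clusters
for lo,hi in((.050,.075),(.040,.050)):
    k=((w[...,2]>lo)&(w[...,2]<hi)).astype(np.uint8)*roi
    n,l,st,ce=cv2.connectedComponentsWithStats(k)
    for i in range(1,n):
        if st[i,4]>3: print(lo,ce[i],st[i],np.median(w[l==i],0))
cr=cv2.resize(p[165:270,285:445],None,fx=5,fy=5,interpolation=cv2.INTER_CUBIC); cv2.imwrite("pics/crop0.png",cr)
E
```

```text
plate ((0.5628727078437805, -0.10137401521205902), (0.15787966549396515, 0.3072170615196228), 7.003613471984863)
0.05 [425.84210526 199.31578947] [423 195   7  10  57] [ 0.58055284 -0.24487222  0.05957283]
0.05 [349.42857143 227.77142857] [347 225   6   7  35] [ 0.51419274 -0.06985955  0.06524628]
0.04 [422.16666667 199.33333333] [422 197   2   5   6] [ 0.58328288 -0.23980327  0.04458097]
0.04 [332.41463415 211.65853659] [326 206  14  13 123] [ 0.5542166  -0.03137729  0.04382414]
0.04 [413.05882353 251.35294118] [411 248   7   8  17] [ 0.4636259  -0.21421663  0.04321926]
0.04 [421.8125 251.5   ] [419 249   6   7  16] [ 0.46364488 -0.23642115  0.04457142]
```

View pics/crop0.png

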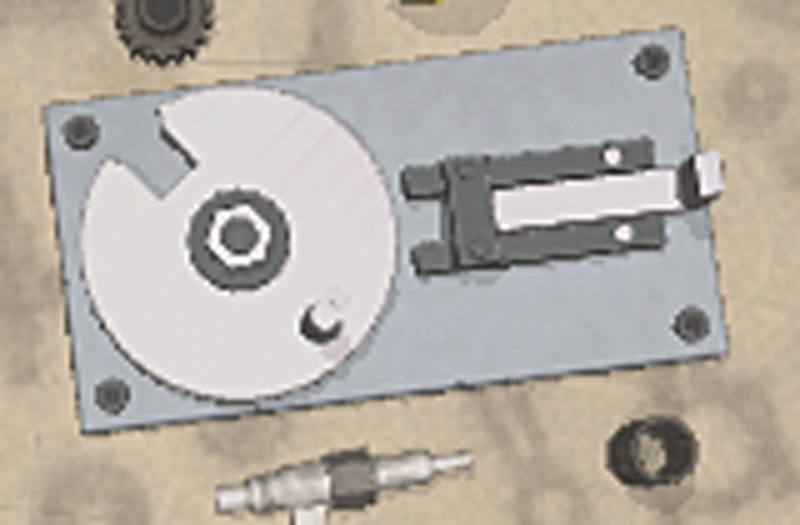

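The crop confirms it: the silver bar sits in the guide with its upright end at crop (705,178), slot at (165,180) and pin at (322,318). I'll close the fingers and push the pin clockwise about 126° with the tool's +x face.

```bash
cat >> h.py <<'E'
from scipy.spatial.transform import Rotation as Rn
C=np.array([.5629,-.1014]); ux=np.array([-.122,.9925]); uy=np.array([-.9925,-.122]); D=C+.07*ux
def bas(P): P=np.asarray(P)[...,:2]-C; return np.stack([P@ux,P@uy],-1)
def rel(xy,z,yaw,start=None):
    """row numbers (cm, rad) from current measured pose (or start=(pos,rot)) to tool pointing down with tool x at yaw (deg)"""
    if start is None: s=bot.get_state(); start=(s["eef_pos"],Rn.from_quat(s["tool_rot"]))
    p,R=start; a=np.radians(yaw)
    T=Rn.from_matrix(np.array([[np.cos(a),np.sin(a),0],[np.sin(a),-np.cos(a),0],[0,0,-1]]))
    return np.r_[R.inv().apply(np.r_[xy,z]-p)*100,(R.inv()*T).as_rotvec()]
def pinpose(phi,s):
    f=np.radians(phi); r=np.array([np.cos(f),np.sin(f)]); t=np.array([np.sin(f),-np.cos(f)])
    return D+.055*r-s*t, phi-90
E
python3 - <<'E'
from h import *
np.set_printoptions(precision=2,suppress=True)
v=np.array([.5142,-.0699])-D; print(np.hypot(*v),np.degrees(np.arctan2(v[1],v[0]))%360, bas([.5806,-.2449]))
xy,y=pinpose(223.5,.034); print(xy,y)
print(rel(xy,.12,y))
E
```

```text
0.05527138703705561 223.39817418598264 [-0.14 -0.  ]
[ 0.54 -0.09] 133.5
[ 49.42 -39.2   10.65  -0.    -0.    -2.06]
```

send_rows --plan '[[[1,12,-10,2.7,0,0,-0.5],[1,25,-20,5.3,0,0,-1.0],[1,37,-30,8,0,0,-1.5],[1,49.4,-39.2,10.6,0,0,-2.06],[1,49.4,-39.2,10.6,0,0,-2.06],[1,49.4,-39.2,10.6,0,0,-2.06],[1,49.4,-39.2,10.6,0,0,-2.06],[1,49.4,-39.2,10.6,0,0,-2.06],[1,49.4,-39.2,10.6,0,0,-2.06],[1,49.4,-39.2,10.6,0,0,-2.06],[1,49.4,-39.2,10.6,0,0,-2.06],[1,49.4,-39.2,10.6,0,0,-2.06],[1,49.4,-39.2,10.6,0,0,-2.06],[1,49.4,-39.2,10.6,0,0,-2.06],[1,49.4,-39.2,10.6,0,0,-2.06],[1,49.4,-39.2,10.6,0,0,-2.06],[1,49.4,-39.2,10.6,0,0,-2.06],[1,49.4,-39.2,10.6,0,0,-2.06],[1,49.4,-39.2,10.6,0,0,-2.06],[1,49.4,-39.2,10.6,0,0,-2.06]]]' --force 10

```text
t: 1.77
eef_pos: [0.5373, -0.0961, 0.1206]
tool_rot: [0.398, 0.917, -0.0, -0.0]
wrist_force: [-0.5, -0.2, -0.0]
grip_width: 0.0004
grasp_force: 0.0
```

```bash
python3 - <<'E'
from h import *
np.set_printoptions(precision=3,suppress=True)
s=bot.get_state(); print(s["t"],s["q"],s["eef_pos"],s["grip_width"])
xy,y=pinpose(223.5,.034); print(xy,y); print(rel(xy,.12,y),rel(xy,.040,y))
E
```

```text
1.7667 [ 0.512  0.496 -0.595  1.855  0.349  0.897  0.503] [ 0.537 -0.096  0.121] 0.00038995739143757774
[ 0.538 -0.094] 133.5
[ 0.084  0.151  0.056 -0.001 -0.    -0.008] [ 0.084  0.158  8.056 -0.001 -0.    -0.008]
```

send_rows --plan '[[[1,0.1,0.1,3,0,0,0],[1,0.1,0.1,6,0,0,0],[1,0.1,0.1,7.5,0,0,0],[1,0.1,0.1,8,0,0,0],[1,0.1,0.1,8,0,0,0],[1,0.1,0.1,8,0,0,0]]]'

```text
t: 2.27
eef_pos: [0.5383, -0.0941, 0.0415]
tool_rot: [0.397, 0.918, 0.0, 0.0]
wrist_force: [0.0, 0.5, 0.8]
grip_width: 0.0004
grasp_force: 0.0
```

```bash
python3 - <<'E'
from h import *
np.set_printoptions(precision=2,suppress=True)
s=bot.get_state(); print(s["eef_pos"],s["wrist_force"])
for k,(ph,sd) in enumerate([(223.5,.029),(223.5,.024),(223.5,.019),(223.5,.0165)]+[(223.5-i*3.4,.0165) for i in range(1,16)]):
    xy,y=pinpose(ph,sd); print(ph,rel(xy,.04,y))
p,d=bot.grab_frame("scene"); cv2.imwrite("pics/s1.png",p[180:400,250:500].repeat(3,0).repeat(3,1)[:600])
E
```

```text
[ 0.54 -0.09  0.04] [0.03 0.53 0.81]
223.5 [ 0.5  -0.06  0.15  0.    0.   -0.01]
223.5 [ 1.   -0.06  0.15  0.    0.   -0.01]
223.5 [ 1.5  -0.06  0.15  0.    0.   -0.01]
223.5 [ 1.75 -0.06  0.15  0.    0.   -0.01]
220.1 [ 2.08 -0.15  0.15  0.    0.    0.05]
216.7 [ 2.41 -0.22  0.15  0.    0.    0.11]
213.3 [ 2.75 -0.27  0.15  0.    0.    0.17]
209.9 [ 3.09 -0.3   0.15  0.    0.    0.23]
206.5 [ 3.43 -0.31  0.15  0.    0.    0.29]
203.1 [ 3.77 -0.3   0.15  0.    0.    0.35]
199.7 [ 4.11 -0.27  0.15  0.    0.    0.41]
196.3 [ 4.45 -0.22  0.15  0.    0.    0.47]
192.9 [ 4.78 -0.15  0.15  0.    0.    0.53]
189.5 [ 5.11 -0.06  0.15  0.    0.    0.59]
186.1 [5.43 0.04 0.15 0.   0.   0.65]
182.7 [5.75 0.17 0.15 0.   0.   0.71]
179.3 [6.06 0.32 0.15 0.   0.   0.77]
175.9 [6.35 0.48 0.15 0.   0.   0.83]
172.5 [6.64 0.67 0.15 0.   0.   0.88]
```

View pics/s1.png

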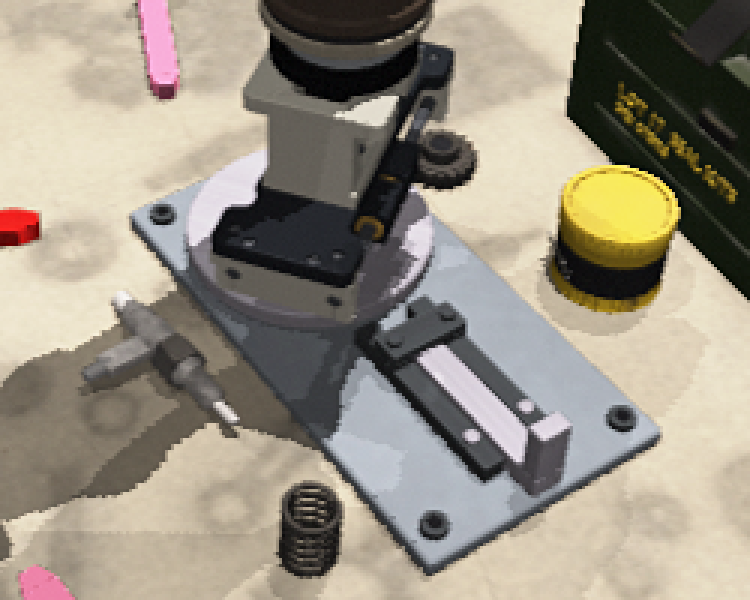

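The hand stands over the disc at about crop (300,220), and the bar and the loose things are untouched. Starting the push.

send_rows --plan '[[[1,0.5,0,0.1,0,0,0],[1,0.9,0,0.1,0,0,0],[1,1.2,0,0.1,0,0,0],[1,1.5,-0.05,0.1,0,0,0],[1,1.75,-0.05,0.1,0,0,0],[1,2.08,-0.15,0.1,0,0,0.05],[1,2.41,-0.22,0.1,0,0,0.11],[1,2.75,-0.27,0.1,0,0,0.17],[1,2.75,-0.27,0.1,0,0,0.17]]]'

```text
t: 3.07
eef_pos: [0.5168, -0.075, 0.04]
tool_rot: [0.474, 0.88, -0.0, 0.0]
wrist_force: [-0.5, 0.8, 0.5]
grip_width: 0.0006
grasp_force: 0.0
```

```bash
python3 - <<'E'
from h import *
np.set_printoptions(precision=2,suppress=True)
s=bot.get_state(); print(s["eef_pos"],s["wrist_force"])
for ph in np.arange(210,142,-4):
    xy,y=pinpose(ph,.0165); print(ph,rel(xy,.04,y))
p,d=bot.grab_frame("top"); cv2.imwrite("pics/t1.png",p[165:270,285:445].repeat(5,0).repeat(5,1))
E
```

```text
[ 0.52 -0.08  0.04] [-0.54  0.75  0.51]
210 [ 0.21 -0.08 -0.    0.    0.    0.06]
206 [ 0.6  -0.16 -0.    0.    0.    0.13]
202 [ 1.   -0.21 -0.    0.    0.    0.2 ]
198 [ 1.4  -0.23 -0.    0.    0.    0.27]
194 [ 1.8  -0.23 -0.    0.    0.    0.34]
190 [ 2.2  -0.2  -0.    0.    0.    0.41]
186 [ 2.6  -0.14 -0.    0.    0.    0.48]
182 [ 2.99 -0.05 -0.    0.    0.    0.55]
178 [ 3.37  0.07 -0.    0.    0.    0.62]
174 [ 3.75  0.21 -0.    0.    0.    0.69]
170 [ 4.11  0.38 -0.    0.    0.    0.76]
166 [ 4.46  0.57 -0.    0.    0.    0.83]
162 [ 4.8   0.79 -0.01  0.    0.    0.9 ]
158 [ 5.12  1.03 -0.01  0.    0.    0.97]
154 [ 5.43  1.29 -0.01  0.    0.    1.04]
150 [ 5.71  1.57 -0.01  0.    0.    1.11]
146 [ 5.98  1.87 -0.01  0.    0.    1.18]
```

send_rows --plan '[[[1,0.3,-0.1,0,0,0,0.07],[1,0.6,-0.16,0,0,0,0.13],[1,1.0,-0.21,0,0,0,0.2],[1,1.4,-0.23,0,0,0,0.27],[1,1.8,-0.23,0,0,0,0.34],[1,2.2,-0.2,0,0,0,0.41],[1,2.6,-0.14,0,0,0,0.48],[1,2.6,-0.14,0,0,0,0.48]]]'

```text
t: 3.78
eef_pos: [0.5014, -0.054, 0.0398]
tool_rot: [0.669, 0.743, -0.0, -0.0]
wrist_force: [-0.4, -0.4, -0.8]
grip_width: 0.0005
grasp_force: 0.0
```

```bash
python3 - <<'E'
from h import *
np.set_printoptions(precision=2,suppress=True)
s=bot.get_state(); print(s["eef_pos"],s["wrist_force"])
p,d=bot.grab_frame("top"); cv2.imwrite("pics/t1.png",p[165:270,285:445].repeat(5,0).repeat(5,1))
for ph in np.arange(186,109,-4):
    xy,y=pinpose(ph,.0165); print(ph,rel(xy,.04,y))
E
```

```text
[ 0.5  -0.05  0.04] [-0.37 -0.35 -0.78]
186 [ 0.02 -0.   -0.03 -0.    0.    0.  ]
182 [ 0.41 -0.1  -0.03 -0.    0.    0.07]
178 [ 0.81 -0.18 -0.03 -0.    0.    0.14]
174 [ 1.2  -0.22 -0.03 -0.    0.    0.21]
170 [ 1.6  -0.24 -0.03 -0.    0.    0.28]
166 [ 2.   -0.23 -0.03 -0.    0.    0.35]
162 [ 2.4  -0.19 -0.03 -0.    0.    0.42]
158 [ 2.8  -0.13 -0.03 -0.    0.    0.49]
154 [ 3.19 -0.03 -0.03 -0.    0.    0.56]
150 [ 3.57  0.09 -0.03 -0.    0.    0.63]
146 [ 3.94  0.24 -0.03 -0.    0.    0.7 ]
142 [ 4.31  0.41 -0.03 -0.    0.    0.77]
138 [ 4.65  0.61 -0.03 -0.    0.    0.84]
134 [ 4.99  0.83 -0.03 -0.    0.    0.91]
130 [ 5.31  1.07 -0.03 -0.    0.    0.98]
126 [ 5.61  1.34 -0.03 -0.    0.    1.05]
122 [ 5.89  1.62 -0.03 -0.    0.    1.12]
118 [ 6.15  1.93 -0.03 -0.    0.    1.19]
114 [ 6.39  2.25 -0.03 -0.    0.    1.26]
110 [ 6.6   2.59 -0.03 -0.    0.    1.33]
```

View pics/t1.png

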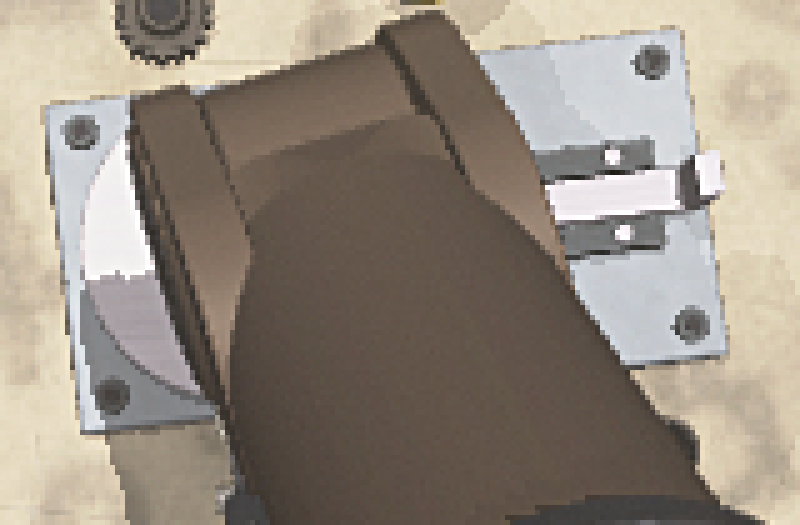

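The arm hides the hub, but the slot's left edge is gone from crop (115,170), so the disc is turning. Forces are low, so I continue.

send_rows --plan '[[[1,0.41,-0.1,0,0,0,0.07],[1,0.81,-0.18,0,0,0,0.14],[1,1.2,-0.22,0,0,0,0.21],[1,1.6,-0.24,0,0,0,0.28],[1,2.0,-0.23,0,0,0,0.35],[1,2.4,-0.19,0,0,0,0.42],[1,2.8,-0.13,0,0,0,0.49],[1,3.19,-0.03,0,0,0,0.56],[1,3.57,0.09,0,0,0,0.63],[1,3.94,0.24,0,0,0,0.7],[1,4.31,0.41,0,0,0,0.77],[1,4.65,0.61,0,0,0,0.84],[1,4.99,0.83,0,0,0,0.91],[1,5.31,1.07,0,0,0,0.98],[1,5.61,1.34,0,0,0,1.05],[1,5.89,1.62,0,0,0,1.12],[1,6.15,1.93,0,0,0,1.19],[1,6.39,2.25,0,0,0,1.26],[1,6.39,2.25,0,0,0,1.26]]]'

```text
t: 5.42
eef_pos: [0.5175, 0.0114, 0.0395]
tool_rot: [0.978, 0.207, -0.0, 0.0]
wrist_force: [0.2, -0.2, 0.1]
grip_width: 0.0002
grasp_force: 0.1
```

```bash
python3 - <<'E'
from h import *
np.set_printoptions(precision=2,suppress=True)
s=bot.get_state(); print(s["t"],s["eef_pos"],s["wrist_force"],s["q"])
for n in("scene","top"):
    p,d=bot.grab_frame(n); w=cloud(n,d)
    cv2.imwrite(f"pics/{n}2.png",p)
    if n=="scene": cv2.imwrite("pics/s2.png",cv2.resize(p[190:390,270:490],None,fx=3,fy=3))
for ph in (114,110,106,102,100,98,97,96): print(ph,rel(pinpose(ph,.0165)[0],.04,ph-90))
E
```

```text
5.4167 [0.52 0.01 0.04] [ 0.19 -0.15  0.13] [-0.11  0.51 -0.02  2.02  0.02  0.61 -1.3 ]
114 [-0.01 -0.04 -0.05 -0.    0.    0.  ]
110 [ 0.38 -0.14 -0.05 -0.    0.    0.07]
106 [ 0.78 -0.22 -0.05 -0.    0.    0.14]
102 [ 1.17 -0.26 -0.05 -0.    0.    0.21]
100 [ 1.37 -0.28 -0.05 -0.    0.    0.25]
98 [ 1.57 -0.28 -0.05 -0.    0.    0.28]
97 [ 1.67 -0.28 -0.05 -0.    0.    0.3 ]
96 [ 1.77 -0.28 -0.05  0.    0.    0.32]
```

View pics/s2.png

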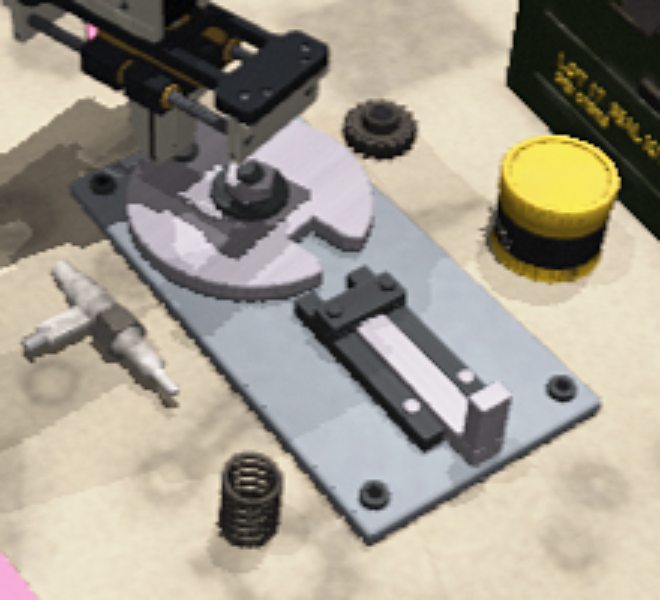

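The slot at crop (330,240) still needs roughly 15–20° clockwise. I'll measure it from depth on a ring.

```bash
cat >> h.py <<'E'
def slot(n="scene"):
    """slot mouth direction, world deg, from the depth gap in the disc on rings"""
    p,d=bot.grab_frame(n); out=[]
    for r in (.050,.055,.060):
        a=np.radians(np.arange(230,330,.5)); P=np.c_[D[0]+r*np.cos(a),D[1]+r*np.sin(a),np.full(len(a),.027)]
        uv=np.rint(proj(n,P)).astype(int); z=cloud(n,d)[uv[:,1],uv[:,0],2]
        hit=np.degrees(a[z<.022]); out.append((r,round(float(np.nanmean(hit)),1) if len(hit) else None,len(hit)/2*r*np.pi/180*1000))
    return p,out
E
python3 - <<'E'
from h import *
print(slot()[1],slot("top")[1])
E
```

```text
[(0.05, 285.8, 17.453292519943297), (0.055, 286.8, 18.23869068334074), (0.06, 287.0, 20.420352248333653)] [(0.05, None, 0.0), (0.055, 291.5, 2.879793265790644), (0.06, 291.2, 23.038346126325145)]
```

send_rows --plan '[[[1,0.2,-0.05,0,0,0,0.03],[1,0.4,-0.14,0,0,0,0.07],[1,0.6,-0.18,0,0,0,0.11],[1,0.8,-0.22,0,0,0,0.14],[1,1.0,-0.25,0,0,0,0.18],[1,1.15,-0.26,0,0,0,0.21],[1,1.15,-0.26,0,0,0,0.21],[1,1.15,-0.26,0,0,0,0.21]]]'

```text
t: 6.28
eef_pos: [0.5266, 0.0182, 0.0397]
tool_rot: [0.995, 0.103, -0.0, 0.0]
wrist_force: [-0.5, -1.4, -0.0]
grip_width: 0.0004
grasp_force: 0.7
```

```bash
python3 - <<'E'
from h import *
np.set_printoptions(precision=2,suppress=True)
print(slot()[1],slot("top")[1])
for ph in (102,99,97,96,95,94): print(ph,rel(pinpose(ph,.0165)[0],.04,ph-90))
E
```

```text
[(0.05, 275.8, 20.071286397934795), (0.055, 276.2, 19.198621771937628), (0.06, 276.5, 22.514747350726854)] [(0.05, 285.8, 1.7453292519943295), (0.055, 280.0, 21.59844949342983), (0.06, 280.2, 24.085543677521745)]
102 [ 0.02 -0.01 -0.03 -0.    0.   -0.  ]
99 [ 0.31 -0.09 -0.03 -0.    0.    0.05]
97 [ 0.51 -0.14 -0.03 -0.    0.    0.08]
96 [ 0.61 -0.16 -0.03 -0.    0.    0.1 ]
95 [ 0.71 -0.17 -0.03 -0.    0.    0.12]
94 [ 0.8  -0.19 -0.03 -0.    0.    0.14]
```

send_rows --plan '[[[1,0.15,-0.05,0,0,0,0.03],[1,0.3,-0.09,0,0,0,0.05],[1,0.3,-0.09,0,0,0,0.05],[1,0.3,-0.09,0,0,0,0.05]]]'

```text
t: 6.72
eef_pos: [0.5297, 0.02, 0.0397]
tool_rot: [0.997, 0.078, 0.0, -0.0]
wrist_force: [-1.8, -1.7, -0.5]
grip_width: 0.0004
grasp_force: 0.5
```

```bash
python3 - <<'E'
from h import *
print(slot()[1],slot("top")[1])
E
```

```text
[(0.05, 272.0, 20.50761871093337), (0.055, 271.8, 18.23869068334074), (0.06, 274.0, 20.420352248333653)] [(0.05, 281.8, 8.726646259971648), (0.055, 276.2, 23.99827721492203), (0.06, 276.8, 21.991148575128552)]
```

Top view gives a slot direction of 276.5° against a target of 277°, so it is lined up. Backing off and lifting.

send_rows --plan '[[[1,-1,0,0,0,0,0],[1,-2,0,-0.5,0,0,0],[1,-2,0,-4,0,0,0],[1,-2,0,-8,0,0,0],[1,-2,0,-9,0,0,0],[1,-2,0,-9,0,0,0]]]'

```text
t: 7.32
eef_pos: [0.5112, 0.0169, 0.1334]
tool_rot: [0.997, 0.078, 0.003, -0.0]
wrist_force: [-1.0, -0.6, 0.8]
grip_width: 0.0006
grasp_force: 0.0
```

```bash
python3 - <<'E'
from h import *
np.set_printoptions(precision=3,suppress=True)
xy=C-.184*ux; print(xy,rel(xy,.12,97))
p,d=bot.grab_frame("top"); w=cloud("top",d)
k=((w[...,2]>.05)&(w[...,2]<.07)); k[:185]=0;k[215:]=0;k[:,:415]=0;k[:,440:]=0
b=bas(w[k]); print(len(b),b.min(0),b.max(0),np.median(b,0))
v,u=np.where(k); print(bas(ray("top",np.c_[u,v],.060)).min(0))
E
```

```text
[ 0.585 -0.284] [ 2.645 30.883  1.353  0.005 -0.005 -1.537]
56 [-0.152 -0.01 ] [-0.139  0.01 ] [-0.145 -0.   ]
[-0.151 -0.01 ]
```

send_rows --plan '[[[1,0.6,7,0,0,0,-0.4],[1,1.3,15,0,0,0,-0.8],[1,2,23,0,0,0,-1.2],[1,2.6,30.9,1,0.005,-0.005,-1.54],[1,2.6,30.9,1,0.005,-0.005,-1.54],[1,2.6,30.9,1,0.005,-0.005,-1.54],[1,2.6,30.9,1,0.005,-0.005,-1.54],[1,2.6,30.9,1,0.005,-0.005,-1.54],[1,2.6,30.9,1,0.005,-0.005,-1.54],[1,2.6,30.9,1,0.005,-0.005,-1.54],[1,2.6,30.9,1,0.005,-0.005,-1.54],[1,2.6,30.9,1,0.005,-0.005,-1.54],[1,2.6,30.9,1,0.005,-0.005,-1.54],[1,2.6,30.9,1,0.005,-0.005,-1.54],[1,2.6,30.9,1,0.005,-0.005,-1.54],[1,2.6,30.9,1,0.005,-0.005,-1.54]]]'

```text
t: 8.7
eef_pos: [0.5828, -0.2842, 0.1189]
tool_rot: [0.662, 0.749, -0.003, -0.003]
wrist_force: [-0.6, -0.3, -0.0]
grip_width: 0.0006
grasp_force: 0.0
```

```bash
python3 - <<'E'
from h import *
np.set_printoptions(precision=3,suppress=True)
print(slot("top")[1])
xy=C-.184*ux; print(rel(xy,.12,97),rel(xy,.034,97))
E
```

```text
[(0.05, 276.8, 24.434609527920614), (0.055, 276.2, 23.99827721492203), (0.06, 283.0, 26.703537555513243)]
[-0.007  0.237 -0.083 -0.007 -0.     0.001] [-0.01   0.298  8.517 -0.007 -0.     0.001]
```

send_rows --plan '[[[1,0,0.25,3,-0.007,0,0],[1,0,0.25,6,-0.007,0,0],[1,0,0.25,8,-0.007,0,0],[1,0,0.25,8.5,-0.007,0,0],[1,0,0.25,8.5,-0.007,0,0],[1,0,0.25,8.5,-0.007,0,0]]]'

```text
t: 9.25
eef_pos: [0.5858, -0.2843, 0.0355]
tool_rot: [0.662, 0.75, 0.0, 0.001]
wrist_force: [0.6, -0.1, 0.7]
grip_width: 0.0001
grasp_force: 0.0
```

```bash
python3 - <<'E'
from h import *
np.set_printoptions(precision=3,suppress=True)
s=bot.get_state(); print(bas(s["eef_pos"]),s["wrist_force"])
print(rel(C-.1625*ux,.034,97),rel(C-.1035*ux,.034,97))
p,d=bot.grab_frame("scene"); cv2.imwrite("pics/s3.png",cv2.resize(p[190:390,270:490],None,fx=3,fy=3))
E
```

```text
[-0.184 -0.   ] [ 0.57  -0.133  0.741]
[ 2.184 -0.041  0.147  0.001  0.     0.002] [ 8.084 -0.028  0.145  0.001  0.     0.002]
```

View pics/s3.png

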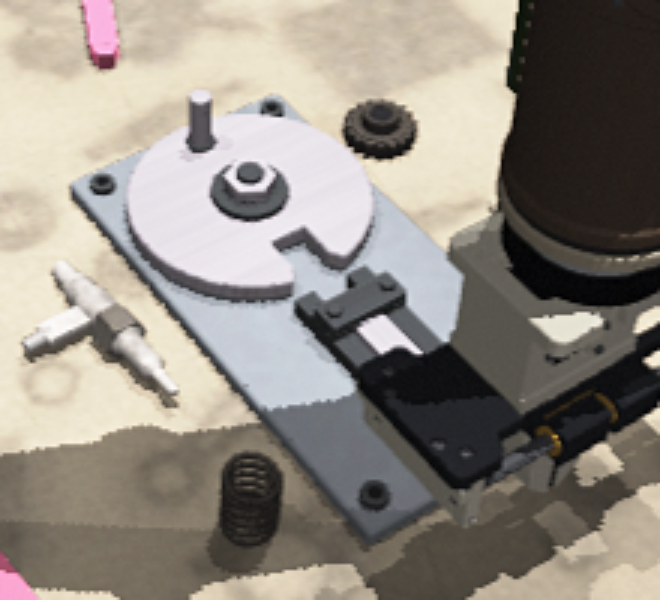

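The slot at crop (310,255) faces the guide and the hand is behind the bar. Pushing gently.

send_rows --plan '[[[1,0.7,0,0.1,0,0,0],[1,1.3,0,0.1,0,0,0],[1,1.6,0,0.1,0,0,0],[1,1.9,0,0.1,0,0,0],[1,2.2,0,0.1,0,0,0],[1,2.5,0,0.1,0,0,0],[1,2.8,0,0.1,0,0,0],[1,3.1,0,0.1,0,0,0],[1,3.4,0,0.1,0,0,0],[1,3.7,0,0.1,0,0,0],[1,4.0,0,0.1,0,0,0],[1,4.0,0,0.1,0,0,0]]]'

```text
t: 10.3
eef_pos: [0.5802, -0.2435, 0.0336]
tool_rot: [0.661, 0.75, 0.0, -0.0]
wrist_force: [1.0, -0.3, -0.4]
grip_width: 0.0007
grasp_force: 0.4
```

send_rows --plan '[[[1,0.2,0,0,0,0,0],[1,0.4,0,0,0,0,0],[1,0.6,0,0,0,0,0],[1,0.8,0,0,0,0,0],[1,1.0,0,0,0,0,0],[1,1.2,0,0,0,0,0],[1,1.4,0,0,0,0,0],[1,1.6,0,0,0,0,0],[1,1.8,0,0,0,0,0],[1,1.8,0,0,0,0,0]]]'

```text
t: 11.13
eef_pos: [0.5779, -0.2258, 0.0336]
tool_rot: [0.661, 0.75, 0.0, -0.0]
wrist_force: [1.1, 0.2, -0.3]
grip_width: 0.0006
grasp_force: 0.0
```

```bash
cat >> h.py <<'E'
def bar():
    p,d=bot.grab_frame("scene"); w=cloud("scene",d); b=bas(w)
    k=(w[...,2]>.056)&(w[...,2]<.063)&(abs(b[...,1])<.012)&(b[...,0]>-.16)&(b[...,0]<-.06)
    return k.sum(),np.percentile(b[k],[3,50,97],axis=0) if k.any() else None
E
python3 - <<'E'
from h import *
np.set_printoptions(precision=3,suppress=True)
s=bot.get_state(); print(bas(s["eef_pos"]),s["eef_pos"],s["wrist_force"],bar()); print(slot("top")[1])
p,d=bot.grab_frame("scene"); cv2.imwrite("pics/s4.png",cv2.resize(p[190:390,270:490],None,fx=3,fy=3))
E
```

```text
[-0.125  0.   ] [ 0.578 -0.226  0.034] [ 1.094  0.237 -0.261] (np.int64(20), array([[-0.136, -0.01 ],
       [-0.135,  0.001],
       [-0.134,  0.01 ]]))
[(0.05, 276.8, 24.434609527920614), (0.055, 276.2, 23.99827721492203), (0.06, 276.8, 21.991148575128552)]
```

View pics/s4.png

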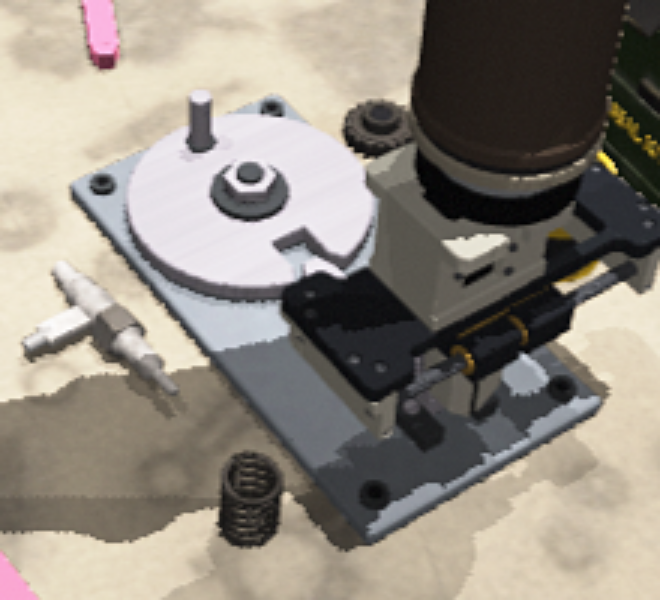

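The nose is at the slot mouth (crop 315,268) with low force. Continuing, with smaller steps near home.

send_rows --plan '[[[1,0.2,0,0,0,0,0],[1,0.4,0,0,0,0,0],[1,0.6,0,0,0,0,0],[1,0.8,0,0,0,0,0],[1,1.0,0,0,0,0,0],[1,1.2,0,0,0,0,0],[1,1.4,0,0,0,0,0],[1,1.6,0,0,0,0,0],[1,1.75,0,0,0,0,0],[1,1.85,0,0,0,0,0],[1,1.85,0,0,0,0,0]]]'

```text
t: 12.2
eef_pos: [0.5758, -0.2079, 0.0337]
tool_rot: [0.661, 0.75, 0.0, 0.0]
wrist_force: [-0.5, -0.4, -0.5]
grip_width: 0.0009
grasp_force: 0.0
```

send_rows --plan '[[[1,0.05,0,0,0,0,0],[1,0.1,0,0,0,0,0],[1,0.15,0,0,0,0,0],[1,0.15,0,0,0,0,0]]]'

```text
t: 12.53
eef_pos: [0.5756, -0.207, 0.0338]
tool_rot: [0.662, 0.75, 0.0, 0.0]
wrist_force: [0.1, -1.1, -0.7]
grip_width: 0.0006
grasp_force: 0.8
```

```bash
python3 - <<'E'
from h import *
np.set_printoptions(precision=4,suppress=True)
s=bot.get_state(); print(bas(s["eef_pos"]),s["wrist_force"]); print(slot("top")[1])
E
```

```text
[-0.1064  0.0003] [ 0.1216 -1.1379 -0.6849]
[(0.05, 277.1, 10.035643198967398), (0.055, 276.2, 4.799655442984407), (0.06, None, 0.0)]
```

send_rows --plan '[[[1,0.05,0,0,0,0,0],[1,0.1,0,0,0,0,0],[1,0.15,0,0,0,0,0],[1,0.2,0,0,0,0,0],[1,0.2,0,0,0,0,0]]]'

```text
t: 13.0
eef_pos: [0.5754, -0.2048, 0.0338]
tool_rot: [0.662, 0.75, 0.0, 0.0]
wrist_force: [0.7, -1.4, 0.2]
grip_width: 0.0005
grasp_force: 0.9
```

send_rows --plan '[[[1,0.05,0,0,0,0,0],[1,0.1,0,0,0,0,0],[1,0.1,0,0,0,0,0]]]'

```text
t: 13.25
eef_pos: [0.5752, -0.2038, 0.0338]
tool_rot: [0.662, 0.75, 0.0, 0.0]
wrist_force: [0.7, -1.4, 0.1]
grip_width: 0.0005
grasp_force: 1.0
```

send_rows --plan '[[[1,0.05,0,0,0,0,0],[1,0.1,0,0,0,0,0],[1,0.1,0,0,0,0,0]]]'

```text
t: 13.5
eef_pos: [0.5751, -0.2029, 0.0338]
tool_rot: [0.662, 0.75, 0.0, 0.0]
wrist_force: [-0.4, -3.3, 1.6]
grip_width: 0.0005
grasp_force: 1.2
```

send_rows --plan '[[[1,0.05,0,0,0,0,0],[1,0.05,0,0,0,0,0]]]'

```text
t: 13.67
eef_pos: [0.5751, -0.2029, 0.0337]
tool_rot: [0.662, 0.75, 0.0, 0.001]
wrist_force: [0.7, -3.7, -0.2]
grip_width: 0.0008
grasp_force: 2.1
```

send_rows --plan '[[[1,0.05,0,0,0,0,0],[1,0.05,0,0,0,0,0]]]'

```text
t: 13.83
eef_pos: [0.575, -0.2029, 0.0338]
tool_rot: [0.662, 0.75, -0.0, 0.001]
wrist_force: [1.0, -5.7, -0.8]
grip_width: 0.0004
grasp_force: 2.8
```

The bar has stopped and the force is rising (5.7 N), so the nose is against the slot bottom. Backing off and lifting clear.

send_rows --plan '[[[1,-0.5,0,0,0,0,0],[1,-1.5,0,0,0,0,0],[1,-3,0,0,0,0,0],[1,-3,0,-3,0,0,0],[1,-3,0,-7,0,0,0],[1,-6,0,-11,0,0,0],[1,-9,0,-14,0,0,0],[1,-12,0,-15,0,0,0],[1,-12,0,-15,0,0,0],[1,-12,0,-15,0,0,0],[1,-12,0,-15,0,0,0]]]'

```text
t: 14.75
eef_pos: [0.5892, -0.3216, 0.1831]
tool_rot: [0.662, 0.749, 0.0, -0.0]
wrist_force: [0.3, 0.4, -0.2]
grip_width: 0.001
grasp_force: 0.0
```

```bash
python3 - <<'E'
from h import *
np.set_printoptions(precision=4,suppress=True)
print(slot("top")[1],bar())
p,d=bot.grab_frame("top"); w=cloud("top",d); b=bas(w)
k=(w[...,2]>.054)&(w[...,2]<.066)&(abs(b[...,1])<.02)&(b[...,0]>-.16)&(b[...,0]<-.05)
print(k.sum(),np.percentile(b[k],[2,50,98],axis=0) if k.any() else 0)
p[:, :]=p; a=cv2.resize(p[130:280,285:445],None,fx=4,fy=4,interpolation=cv2.INTER_CUBIC); cv2.imwrite("pics/t5.png",a)
E
```

```text
[(0.05, 289.3, 9.16297857297023), (0.055, 277.6, 7.679448708775049), (0.06, 276.0, 1.5707963267948966)] (np.int64(85), array([[-0.0911, -0.006 ],
       [-0.0854,  0.0033],
       [-0.0783,  0.0116]]))
48 [[-0.0894 -0.0084]
 [-0.0838  0.0011]
 [-0.0783  0.0101]]
```

View pics/t5.png

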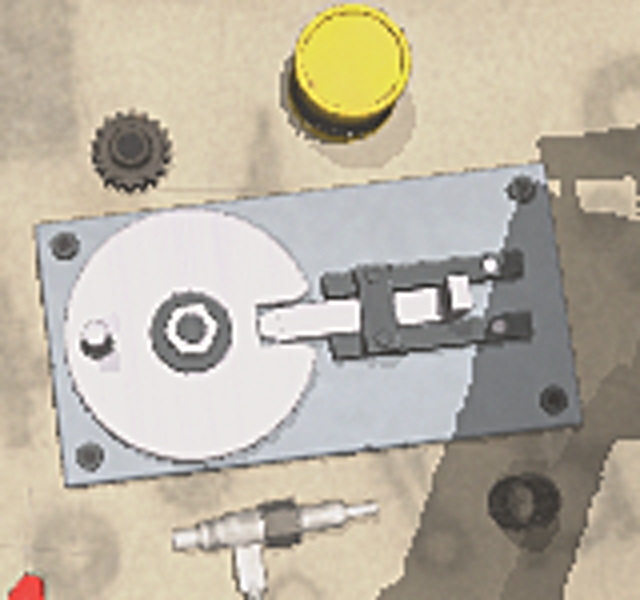

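The nose is at the slot bottom (crop 260,322) and the rear face is at base x of about -90 mm, so the nose is at +30 mm (home). The loose things are untouched and the hand is clear, so I hand in.

```bash
python3 -c "
from rig import bot
print(bot.sign_off())"
```

```text
the job is handed in; nothing more can be done
None
```

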